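Set up the label check camera

TASK

Set up the label check camera for the carton on the labelling station: press the thumb tab of the wipe-down arm right down, so that its roller tips up off the label and stays up, and swivel and tilt the camera head so that it looks straight at the middle of the label. Leave the carton and the other things on the bench where they are, and let go of everything.

Things in the scene. Friction and masses are not known exactly. Their poses are not given: they have to be found in the camera images.
- station: Fixed labelling station: aluminium bed plate 230 (x) x 250 (y) mm, 12 mm thick, reaching 80 mm to its +y and 170 mm to its -y; origin on the bench under the label's middle (within 4 mm), z up. The carton lies on it. The wipe-down arm's clevis (two cheeks, 47 mm over the outsides, 134 mm high) stands 100 mm to -y.
- label_mid (a point): Middle of the white paper label (84 x 60 mm, black bar pattern) on top of a loose brown carton, 140 (x) x 100 (y) x 60 mm, 0.3 to 0.65 kg, that lies on the station's bed plate against low steel stops. The label faces up, 72 mm above the bench. Frame: z up, x along the carton's long side.
- wipe_arm (a joint): Wipe-down arm, a 200 mm aluminium rocker across the station's y, rad: 0 = roller down on the label, 0.5 = thumb tab fully down at its stop, roller tipped up about 52 mm. Its level pivot pin is 118 mm above the bench, 100 mm from the label's middle on the side away from the camera. Stiff pivot: it stays where it is left; pressing the tab takes 4 to 7 N.
- tab_top (a point): Middle of the upper face of the steel thumb tab, 46 (x) x 50 (y) x 6 mm, 80 mm from the pivot, on the side away from the roller. Frame turns with the arm: x along the pivot pin, y from tab to roller, z out of the upper face. 133 mm above the bench with the roller down; it goes down about 40 mm to its stop. Nothing stands under it.
- roller_mid (a point): Middle of the wipe-down arm's rubber roller (28 mm across, 72 mm long, in a fork), on its axle, 104 mm from the pivot; frame as for tab_top.
- cam_base: Fixed stand of the label check camera: round foot 124 mm across, column 30 mm thick; origin on the bench on the column's axis. Its x axis is where the camera looks with both joints at 0.
- cam_swivel (a joint): Swivel of the camera yoke about the upright column, rad, positive anticlockwise seen from above, range -1.6 to 1.6. Stays where it is left; turning takes about 0.22 N m.
- cam_tilt (a joint): Tilt of the camera head in its yoke about a level axis, rad: 0 = looking level, positive = looking down, range -0.6 to 0.9. Stays where it is left; tilting takes about 0.28 N m.
- cam_axis (a point): Where tilt axis, swivel axis and line of sight cross, inside the camera head, 213 mm above the bench. Frame turns with the head: x = line of sight, out through the lens and round ring light (68 mm across, face 87 mm ahead); y = to the left along the tilt axis; z = up. The yoke's cheeks beside the head are 70 mm over the outsides, reach 13 mm fore and aft, 14 mm above.
- cam_rear (a point): Middle of the rear part of the camera head, 50 mm behind cam_axis; frame as cam_axis. The head is a black box 46 mm wide (y), 48 mm high (z), ending 24 mm behind this point (socket stubs 11 mm more): a good place to hold it by its two sides from above. Nothing stands beside it.
- carton: The labelled carton; origin at the middle of its underside, z up.
- label_roll: Bystander: spare roll of labels standing on end, 104 mm across, 60 mm high; origin under its middle.
- spare_roller: Bystander: black plastic roller standing upright, 44 mm across, 112 mm high; origin under its middle.
- cleaner: Bystander: white plastic bottle, 60 mm across, 150 mm high; origin under its middle.
- blank_carton: Bystander: carton without a label, 140 x 100 x 60 mm; origin under its middle.
- wrench: Bystander: steel wrench lying flat; origin under its middle.
- screwdriver: Bystander: screwdriver with black handle lying flat; origin under its middle.
- parts_bin: Bystander: grey open bin 100 x 150 x 50 mm with a few black rollers lying in it; origin under its middle.
There are look-alikes about, which are no part of the job. Leave any red look-alike of the cam_base alone. What is shaped like the carton but orange is not meant.

How it is judged:
At the end, for the whole second after the job is handed in: The wipe-down arm stays tipped up (over 0.42 of its 0.5 rad); the camera's line of sight passes the middle of the label within 18 mm sideways and 18 mm up or down (across the line of sight); camera and arm are at rest; the carton lies within 12 mm of where it was (value of joint wipe_arm above 0.42 rad and x of label_mid in the frame of cam_axis above 0.1 m and y of label_mid in the frame of cam_axis between -0.018 and 0.018 m and z of label_mid in the frame of cam_axis between -0.018 and 0.018 m and velocity of joint cam_swivel between -0.03 and 0.03 rad/s and velocity of joint cam_tilt between -0.03 and 0.03 rad/s and velocity of joint wipe_arm between -0.03 and 0.03 rad/s and distance of carton from where it was at the start of the episode below 0.012 m and linear speed of carton below 0.02 m/s); the robot touches nothing.
It fails at once if the labelled carton is shifted more than 20 mm (distance of carton from where it was at the start of the episode above 0.02 m).
It fails at once if a bystander is shifted more than 30 mm or knocked over (distance of any of label_roll, spare_roller, cleaner, blank_carton, wrench, screwdriver, parts_bin from where it was at the start of the episode above 0.03 m or angle between any of cleaner, spare_roller's own z axis and vertical above 0.5 rad).
It also fails if it takes over 48 s, if anything falls off the work surface, if the arm or the gripper's body presses on something with over 40 N, if the wrist force passes 120 N, or if a joint passes its speed limit or range.

ROBOT

A 6-joint arm with a two-finger parallel gripper is mounted at the origin on the work surface. World frame = base frame: x ahead of the robot, y to its left, z up, the work surface at z = 0. Lengths are in m, angles in rad, forces in N, time in s.
With the tool pointing down it reaches from about 0.35 to 0.775 m from the base axis. Payload 7.3 kg.
Tool frame: the origin (TCP) lies between the finger pads; the fingertips stand 14 mm ahead of it and the grasp point (between the pads) lies 5 mm behind it; z points along the fingers, y is the direction in which the jaws open and shut (so a half turn about z gives the same grasp; the last joint's range is limited). The gripper opens to 92 mm and grips with 3 to 60 N. Pads are 19 mm wide; open, the fingers measure 130 mm over their backs; the gripper's body (75 mm by 190 mm) begins 47 mm behind the grasp point.
Start: joints at [1.024, 0.342, 1.524, -0, 1.275, -0.146], TCP at [0.205, 0.483, 0.241] pointing down, gripper open.
Joint ranges: [-2.53, 2.53], [-0.77, 2.02], [0.04, 2.7], [-1, 4.14], [0.28, 2.66], [-3.11, 3.11]. Speed limits (rad/s): [2.57, 2.57, 3.14, 3.14, 3.14, 3.14].

INTERFACE

Orientations are given as [roll, pitch, yaw] about the fixed x, y, z axes, in that order (R = Rz(yaw) Ry(pitch) Rx(roll)).
In Python, from cell import robot gives the robot as it stands.
- The arm moves only by the shell command python3 -m creep 'ROWS' [FORCE]. ROWS is JSON, a list that holds one entry, the list of rows, each a list of 7 numbers: the shift along the tool's x, y, z in cm, then the turn, a rotation vector about the tool's x, y, z in degrees, then the gripper command: -1 is shut, 1 is fully open, values between are in proportion. In form: [[[tx, ty, tz, wx, wy, wz, gripper], ...]]. A call has 1 to 8 rows; each row is the pose to reach, as a shift and turn from the pose measured when the call began, along the tool's axes at that moment; what a row does not reach only later rows make up. A row lasts 1/10 s, in which the tool goes at most 50 mm and 8.59 degrees, less where a joint would pass 70% of its speed; a pose out of reach is approached as far as the arm can. A call with a gripper value outside its range is refused whole. The fingers move at their own pace and stop on an object; FORCE is the grip in N (left out, the last holds). Time passes only in rows, so rows that repeat a pose let the fingers close. It gives the time, the measured TCP pose, the force and the opening at its end, in the units of the state.
- robot.observe(): the state, without advancing time (a new reading comes with each control period).
- robot.read_camera(name): name is "side" or "top" or "wrist"; returns the picture (384x512x3 uint8, red, green, blue); there is no depth.
- robot.camera_params(name): a dict with "camera_matrix" (3x3 intrinsics, pixels), "R" (3x3) and "t" (3): a world point X has camera coordinates R X + t. Camera axes: x right, y down, z forward; pixel columns grow to the right and rows downward; lengths in m; the calibration is good to about 2 mm. The wrist camera is an equidistant fisheye: a pixel r from the principal point sees the ray r / f radians off the axis. A picture is of the moment at which its call begins: read the wrist's pose just before it. camera_params takes no time and is no camera call; for the wrist camera it gives the pose at the moment of the call.
- robot.hand_in(): hands the job in, once; it reports no verdict.
Trained networks look in the newest picture that a camera, given by its name, has taken for a name from the list of things; names that differ only in an ending like _2 or _b are one class to them, and where a whole thing is asked for, a point or a joint stands for the part that bears it (a point fixed in the world has none). Each returns a list of dicts, best first, with "score" (0 to 1); they miss things now and then, are a little off and sometimes report something else, mostly with a low value. They report only what shows in the picture. A call takes as long as a camera call. They do not tell look-alikes from the thing itself.
- robot.look_for(camera, label): "centre" ([x, y, z] in m, in the coordinates of the camera as it stood for that picture, good to about 4 mm: the middle of the surface that is visible of it).
- robot.masks_of(camera, label): "mask" (384x512 bool, what is visible of it).
The state is a dict: "time": time; "qpos": joint angles; "qvel": joint speeds; "joint_efforts": joint torques, N m; "tool_pos": TCP position; "tool_rot": TCP orientation; "contact_force": force on the tool from outside, world axes, zero at the start; "torque": the same for the moment, N m; "opening": finger opening in m.
Only numpy, scipy, OpenCV 4.12 (cv2) and the standard library are available. Lean on these libraries where they do the work, as an engineer would, in place of code of your own. Each camera call takes 0.05 s, during which the arm holds its last target.

## Working session

There is one attempt and no reset: what is moved stays moved. The work goes in short steps, Python scripts to look and compute and a shell command to move; the robot and the scene stay as the last step left them, time stands still between calls to the robot, and variables do not carry over. Pictures are saved under pics/ and viewed, and the job is handed in when it is done.

```bash
ls; mkdir -p pics; python3 - <<'E'
from cell import robot
import cv2
s=robot.observe();print({k:s[k] for k in ('time','tool_pos','tool_rot','opening')})
for c in ('side','top','wrist'):
    im=robot.read_camera(c);cv2.imwrite(f'pics/{c}0.png',cv2.cvtColor(im,cv2.COLOR_RGB2BGR))
    p=robot.camera_params(c);print(c,p)
E
```

```text
pics
{'time': 0.0, 'tool_pos': array([0.20460924, 0.48305793, 0.24002134]), 'tool_rot': array([-3.14001187e+00, -1.83747597e-04,  2.74082623e+00]), 'opening': 0.09185621318021353}
side {'camera_matrix': array([[370.25546711,   0.        , 252.67835695],
       [  0.        , 370.25546711, 186.21621994],
       [  0.        ,   0.        ,   1.        ]]), 'R': array([[ 0.92178428, -0.387354  , -0.01645049],
       [-0.21597282, -0.47778654, -0.85151381],
       [ 0.32197746,  0.7884649 , -0.52407405]]), 't': array([-0.47865631,  0.23268102,  1.15068534])}
top {'camera_matrix': array([[378.67709214,   0.        , 250.62921004],
       [  0.        , 378.67709214, 190.81922641],
       [  0.        ,   0.        ,   1.        ]]), 'R': array([[-0.00165381, -0.99998889, -0.00441433],
       [-0.98834654,  0.00230644, -0.15220317],
       [ 0.15221166,  0.00411117, -0.98833937]]), 't': array([-0.00695799,  0.50998637,  1.28290427])}
wrist {'camera_matrix': array([[297.31863964,   0.        , 249.5356043 ],
       [  0.        , 297.31863964, 194.9834402 ],
       [  0.        ,   0.        ,   1.        ]]), 'R': array([[ 3.90502712e-01,  9.20601551e-01, -6.45675301e-04],
       [ 8.85881180e-01, -3.75583965e-01,  2.72307215e-01],
       [ 2.50443940e-01, -1.06908698e-01, -9.62210145e-01]]), 't': array([-0.52479729, -0.03323142,  0.39048974])}
```

View pics/side0.png

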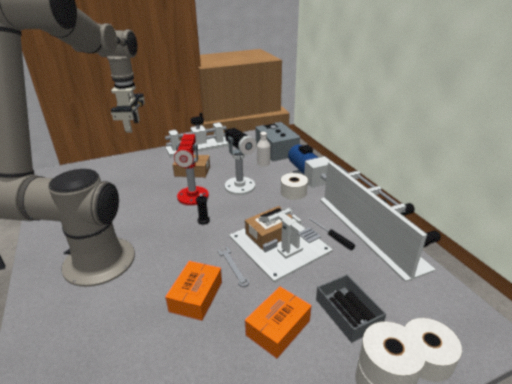

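View pics/top0.png

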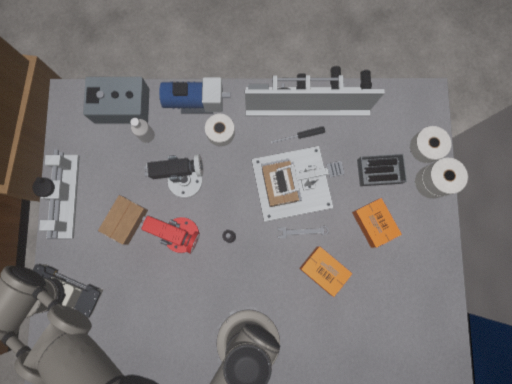

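View pics/wrist0.png

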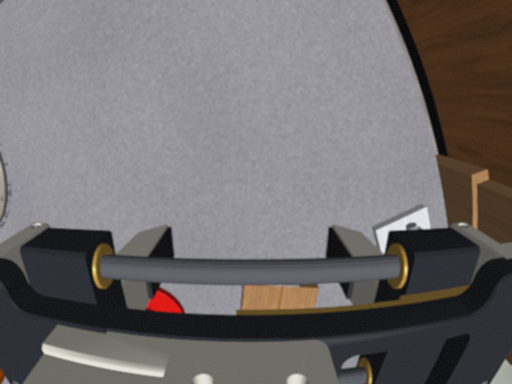

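The candidates for each target are:
- **Camera:** the white-footed one (top 184,180; side 240,160) against the red one (top 175,232; side 190,160). I take the white/black one.
- **Carton:** the brown one on the station (top 282,183) against the orange ones (top 378,222 and 326,271) and the unlabelled brown one (122,220). I take the one on the station.

Next I measure both.

```bash
cat > h.py <<'E'
from cell import robot
import numpy as np, cv2
def w(cam,c):
    p=robot.camera_params(cam); return np.array(p['R']).T@(np.array(c)-p['t'])
def px(cam,X):
    p=robot.camera_params(cam); c=p['R']@np.array(X)+p['t']; q=p['camera_matrix']@c; return q[:2]/q[2]
def ray(cam,u,v,z):
    p=robot.camera_params(cam);K=p['camera_matrix'];R=p['R'];t=p['t']
    d=R.T@np.linalg.solve(K,[u,v,1.]);o=-R.T@t
    return o+d*(z-o[2])/d[2]
E
python3 - <<'E'
from h import *
np.set_printoptions(precision=4,suppress=True)
a=robot.read_camera('top');b=robot.read_camera('side')
for l in ('label_mid','station','cam_base','cam_axis','cam_rear','tab_top','roller_mid','carton'):
    for c in ('top','side'):
        for d in robot.look_for(c,l)[:3]:
            X=w(c,d['centre']);print(l,c,round(d['score'],2),X,px(c,X))
B=cv2.cvtColor(a,cv2.COLOR_RGB2BGR)[120:250,130:350]
cv2.imwrite('pics/topc.png',cv2.resize(B,None,fx=3.6,fy=3.6,interpolation=cv2.INTER_CUBIC))
B=cv2.cvtColor(b,cv2.COLOR_RGB2BGR)[110:280,160:360]
cv2.imwrite('pics/sidec.png',cv2.resize(B,None,fx=3.5,fy=3.5,interpolation=cv2.INTER_CUBIC))
E
```

```text
label_mid top 0.78 [ 0.5246 -0.0961  0.0744] [276.4561 184.9428]
label_mid top 0.68 [ 0.2388 -0.2565  0.0637] [325.719 270.374]
label_mid top 0.59 [ 0.3972 -0.4299  0.061 ] [375.3476 222.4717]
label_mid side 0.67 [ 0.2302 -0.2872  0.0627] [192.7779 288.5302]
label_mid side 0.57 [ 0.495  -0.1355  0.0688] [261.8776 228.0571]
label_mid side 0.28 [0.3531 0.0554 0.055 ] [201.8811 210.2689]
station top 0.96 [ 0.5407 -0.1887  0.0085] [301.1195 183.5305]
station side 0.64 [ 0.5372 -0.2172  0.0134] [285.1331 253.7764]
cam_base top 0.64 [0.3588 0.2321 0.2347] [168.2545 231.9552]
cam_base side 0.95 [0.5434 0.2158 0.1544] [235.9568 154.9974]
cam_base side 0.6 [0.3501 0.2177 0.1655] [185.9483 162.0781]
cam_axis top 0.8 [0.3608 0.2228 0.2385] [171.186  231.1931]
cam_axis top 0.6 [0.5485 0.2178 0.2355] [174.9605 168.2889]
cam_axis side 0.93 [0.5515 0.1557 0.2296] [243.1069 142.7271]
cam_axis side 0.68 [0.3476 0.1681 0.2252] [186.8378 153.0205]
cam_rear top 0.82 [0.353  0.2292 0.2374] [168.9814 233.9092]
cam_rear top 0.79 [0.5494 0.2161 0.2351] [175.5677 168.0339]
cam_rear side 0.93 [0.3453 0.1665 0.2327] [186.0662 151.381 ]
cam_rear side 0.66 [0.5524 0.1577 0.2259] [243.1619 143.4059]
tab_top top 0.9 [ 0.5609 -0.1744  0.1257] [301.1885 171.3569]
tab_top side 0.67 [ 0.5532 -0.2048  0.1255] [289.146  221.2386]
roller_mid top 0.79 [ 0.551  -0.1721  0.1221] [300.4039 174.5216]
roller_mid top 0.24 [0.5418 0.2216 0.2272] [174.1774 171.0512]
roller_mid top 0.19 [0.4093 0.4267 0.057 ] [123.1125 219.5149]
roller_mid side 0.68 [ 0.5543 -0.2033  0.1293] [289.297  219.8422]
carton top 0.95 [ 0.2398 -0.2574  0.0626] [325.9126 270.0506]
carton top 0.71 [ 0.3973 -0.4322  0.0575] [375.6858 222.5328]
carton top 0.7 [ 0.5243 -0.1     0.0712] [277.5666 185.1621]
carton side 0.67 [ 0.3866 -0.458   0.0575] [275.3821 319.8835]
carton side 0.6 [ 0.2332 -0.2821  0.0611] [193.4405 287.2712]
```

View pics/topc.png

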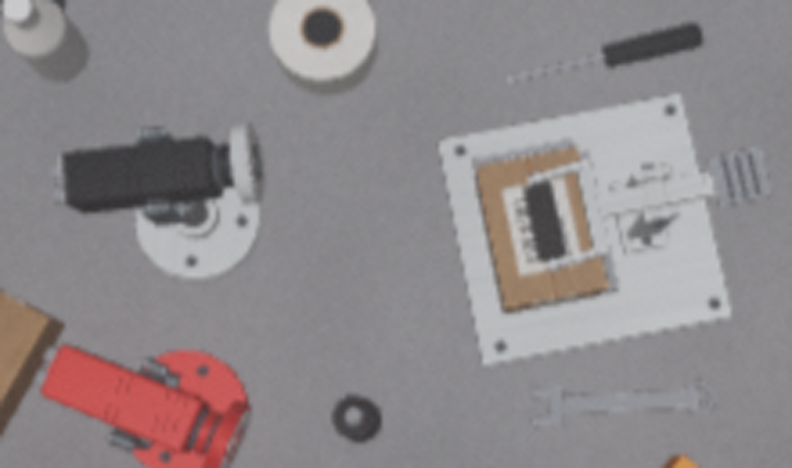

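View pics/sidec.png

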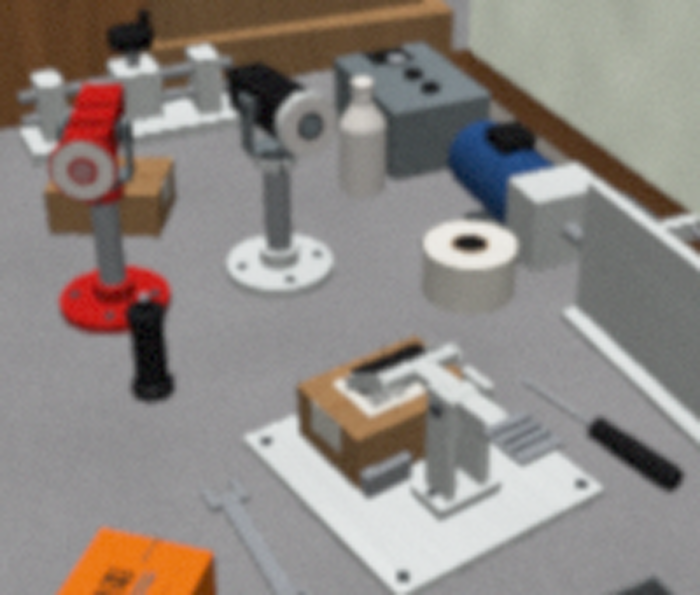

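```bash
python3 - <<'E'
from h import *
np.set_printoptions(precision=4,suppress=True)
T=lambda u,v,z:ray('top',130+u/3.6,120+v/3.6,z)
S=lambda u,v,z:ray('side',160+u/3.5,110+v/3.5,z)
c=[T(*p,.012) for p in ((440,142),(682,95),(730,315),(485,363))]
c=np.array(c);print(c)
yd=(c[0]-c[1]+c[3]-c[2])[:2];print(np.linalg.norm(yd)/2);yd/=np.linalg.norm(yd)
xd=np.array([yd[1],-yd[0]]);print('xdir',xd,np.degrees(np.arctan2(*xd[::-1])))
o=c.mean(0)[:2]+yd*.045;print('origin',o)
for n,d,z in (('pivot',-.1,.118),('tab',-.18,.133),('roll',.004,.09)):
    P=np.r_[o+yd*d,z];print(n,P,(px('top',P)-[130,120])*3.6,(px('side',P)-[160,110])*3.5)
print('label corners? centre box', [T(*p,.072) for p in ((475,160),(575,143),(612,288),(505,310))])
f=T(198,216,.008);print('foot top',f,'side',S(280,263,.010))
P=np.r_[f[:2],.213];print((px('top',P)-[130,120])*3.6,(px('side',P)-[160,110])*3.5)
r,g=T(65,180,.213),T(248,163,.213);print('head',r,g,np.arctan2(*(g-r)[[1,0]]))
l=np.r_[o,.072]
d=l-P;print('d',d,'yaw',np.arctan2(d[1],d[0]),'tilt',np.arctan2(-d[2],np.hypot(*d[:2])))
E
```

```text
[[ 0.6287 -0.0138  0.012 ]
 [ 0.6765 -0.2576  0.012 ]
 [ 0.4538 -0.2982  0.012 ]
 [ 0.4071 -0.0573  0.012 ]]
0.24694519469520876
xdir [0.9815 0.1913] 11.030554399628445
origin [ 0.5329 -0.1126]
pivot [ 0.5521 -0.2107  0.118 ] [655.0163 195.9371] [453.7991 400.5924]
tab [ 0.5674 -0.2892  0.133 ] [743.7641 175.9319] [517.3104 435.799 ]
roll [ 0.5322 -0.1086  0.09  ] [541.6584 222.9437] [381.5661 368.1211]
label corners? centre box [array([ 0.5966, -0.0472,  0.072 ]), array([ 0.613, -0.143,  0.072]), array([ 0.473 , -0.1753,  0.072 ]), array([ 0.4524, -0.0745,  0.072 ])]
foot top [0.5546 0.2279 0.008 ] side [0.5585 0.2258 0.01  ]
[155.5872 172.444 ] [269.4909 102.2836]
head [0.5483 0.3046 0.213 ] [0.5626 0.1495 0.213 ] -1.4786082290304714
d [-0.0217 -0.3404 -0.141 ] yaw -1.6344476184197019 tilt 0.3919627563513205
```

```bash
python3 -m creep '[[[0,0,-9,0,0,0,-1],[0,0,-18,0,0,0,-1],[0,0,-18,0,0,0,-1],[0,0,-18,0,0,0,-1],[-3,-3,-18,0,0,4,-1],[-6,-6,-18,0,0,8,-1],[-10,-9,-18,0,0,14,-1],[-14,-12,-18,0,0,20,-1]]]' 20
cat > to.py <<'E'
# prints shift/turn from the present pose to a wanted TCP pose: x y z roll pitch yaw(deg)
import sys; from h import *
from scipy.spatial.transform import Rotation as Ro
np.set_printoptions(precision=2,suppress=True)
a=[float(v) for v in sys.argv[1:7]]
s=robot.observe();R0=Ro.from_euler('xyz',s['tool_rot'])
print('t',s['time'],'shift cm',R0.inv().apply(np.array(a[:3])-s['tool_pos'])*100,'turn deg',(R0.inv()*Ro.from_euler('xyz',a[3:],degrees=True)).as_rotvec(degrees=True),'F',s['contact_force'],'op',s['opening'])
E
python3 to.py .567 -.289 .42 180 0 101
```

```text
time: 1.85
tool_pos: [0.2871, 0.3168, 0.4208]
tool_rot: [3.141, 0.0, 2.389]
contact_force: [2.0, 1.1, 0.4]
opening: 0.0327
t 1.85 shift cm [-61.84 -25.08   0.08] turn deg [ 0.04 -0.   35.87] F [2.02 1.11 0.36] op 0.03268528727588652
```

```bash
python3 -m creep '[[[-4.6,-1.9,0,0,0,5,-1],[-9.2,-3.8,0,0,0,10,-1],[-13.8,-5.6,0,0,0,15,-1],[-18.4,-7.5,0,0,0,20,-1],[-23,-9.3,0,0,0,25,-1],[-27.6,-11.2,0,0,0,30,-1],[-32,-13,0,0,0,35,-1],[-36.8,-15,0,0,0,36,-1]]]'
python3 to.py .567 -.289 .42 180 0 101
```

```text
time: 2.65
tool_pos: [0.4526, -0.0444, 0.4211]
tool_rot: [3.14, -0.0, 1.758]
contact_force: [1.0, 0.6, 0.5]
opening: 0.0003
t 2.65 shift cm [-26.16   6.7    0.11] turn deg [ 0.08 -0.01 -0.3 ] F [0.96 0.63 0.48] op 0.00026413227141415513
```

Move over the tab, then take a wrist picture to check its position.

```bash
python3 -m creep '[[[-4.8,1.2,0,0,0,0,-1],[-9.6,2.4,0,0,0,0,-1],[-14.4,3.6,0,0,0,0,-1],[-19,4.8,3,0,0,0,-1],[-23,6,6,0,0,0,-1],[-26.2,6.7,10,0,0,0,-1],[-26.2,6.7,14,0,0,0,-1],[-26.2,6.7,15,0,0,0,-1]]]'
python3 - <<'E'
from h import *
np.set_printoptions(precision=4,suppress=True)
for c in ('wrist','top'):
    a=robot.read_camera(c);cv2.imwrite(f'pics/{c}1.png',cv2.cvtColor(a,cv2.COLOR_RGB2BGR))
for d in robot.look_for('wrist','tab_top')[:2]: print(d['score'],w('wrist',d['centre']))
E
python3 to.py .567 -.289 .16 180 0 101
```

```text
time: 3.45
tool_pos: [0.5653, -0.2893, 0.2644]
tool_rot: [-3.135, -0.008, 1.756]
contact_force: [-0.8, 1.5, -1.5]
opening: 0.0004
0.7 [ 0.5577 -0.195   0.1322]
0.28 [ 0.5355 -0.1225  0.0824]
t 3.6 shift cm [ 0.   -0.08 11.26] turn deg [ 0.13  0.02 -0.27] F [0.15 0.8  0.81] op 0.0006078940792392256
```

View pics/wrist1.png

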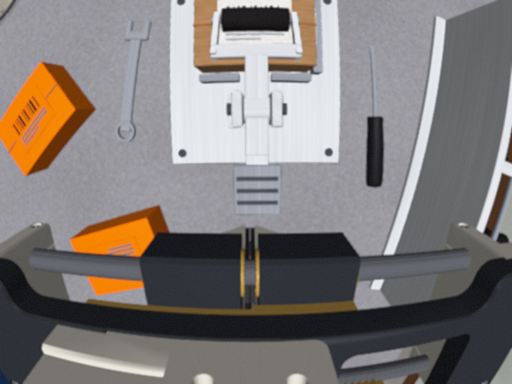

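The wrist picture shows the tab at about (257,189), between (235,166) and (280,213), with the closed fingers just below it at (250,240). I deproject it to check.

```bash
cat >> h.py <<'E'
def wray(u,v,z):
    p=robot.camera_params('wrist');K=p['camera_matrix'];R=p['R'];t=p['t']
    m=np.array([(u-K[0,2])/K[0,0],(v-K[1,2])/K[1,1]]);r=np.hypot(*m)
    d=np.r_[m/max(r,1e-9)*np.sin(r),np.cos(r)];d=R.T@d;o=-R.T@t
    return o+d*(z-o[2])/d[2]
E
python3 - <<'E'
from h import *
np.set_printoptions(precision=4,suppress=True)
for p in ((257.5,189.5),(236,213),(279,213)):print(wray(*p,.133))
for p in ((182,153),(329,152)):print('hole',wray(*p,.012))
print('label?',wray(256,22,.072))
E
```

```text
[ 0.5753 -0.2881  0.133 ]
[ 0.5587 -0.3163  0.133 ]
[ 0.6015 -0.3082  0.133 ]
hole [ 0.4716 -0.2865  0.012 ]
hole [ 0.6731 -0.2466  0.012 ]
label? [ 0.5409 -0.1077  0.072 ]
```

```bash
python3 to.py .572 -.290 .150 180 0 101; python3 -m creep '[[[0,0.5,4,0,0,0,-1],[0,0.5,8,0,0,0,-1],[0,0.5,10,0,0,0,-1],[0,0.5,12,0,0,0,-1],[0,0.5,13,0,0,0,-1],[0,0.5,14,0,0,0,-1],[0,0.5,14.5,0,0,0,-1]]]'; python3 to.py .572 -.290 .106 180 0 101
```

```text
t 3.6 shift cm [-0.19  0.39 12.26] turn deg [ 0.13  0.02 -0.27] F [0.15 0.8  0.81] op 0.0006078940792392256
time: 4.3
tool_pos: [0.5741, -0.2888, 0.1309]
tool_rot: [3.136, 0.005, 1.759]
contact_force: [-2.2, -1.0, 7.6]
opening: 0.0007
t 4.3 shift cm [-0.07 -0.25  2.49] turn deg [ 0.32  0.27 -0.23] F [-2.22 -1.04  7.64] op 0.0006752653451298666
```

```bash
python3 -m creep '[[[0,0,0.6,0,0,0,-1],[0,0,1.1,0,0,0,-1],[0,0,1.6,0,0,0,-1],[0,0,2,0,0,0,-1],[0,0,2.2,0,0,0,-1],[0,0,2.4,0,0,0,-1]]]'; python3 to.py .572 -.290 .106 180 0 101
```

```text
time: 4.9
tool_pos: [0.5763, -0.2895, 0.1111]
tool_rot: [3.131, 0.009, 1.759]
contact_force: [-1.1, -0.7, 5.6]
opening: 0.0006
t 4.9 shift cm [ 0.03 -0.43  0.5 ] turn deg [ 0.6   0.53 -0.19] F [-1.08 -0.72  5.58] op 0.0005907038411913125
```

```bash
python3 -m creep '[[[0,0,0.3,0,0,0,-1],[0,0,0.6,0,0,0,-1],[0,0,0.8,0,0,0,-1],[0,0,1,0,0,0,-1]]]';  python3 -m creep '[[[0,0,0.3,0,0,0,-1],[0,0,0.5,0,0,0,-1],[0,0,0.6,0,0,0,-1]]]'
```

```text
time: 5.3
tool_pos: [0.579, -0.291, 0.1077]
tool_rot: [3.124, 0.016, 1.76]
contact_force: [-6.1, 1.3, 33.1]
opening: 0.0003
time: 5.6
tool_pos: [0.5808, -0.2921, 0.1071]
tool_rot: [3.119, 0.021, 1.76]
contact_force: [-6.4, 2.9, 26.9]
opening: 0.0004
```

The force jumped to about 30 N at z≈0.107, which is the stop. I lift off and look.

```bash
python3 -m creep '[[[0,0,-2,0,0,0,-1],[0,0,-5,0,0,0,-1],[0,0,-10,0,0,0,-1],[0,0,-15,0,0,0,-1],[0,0,-20,0,0,0,-1],[0,0,-25,0,0,0,-1],[0,0,-30,0,0,0,-1],[0,0,-32,0,0,0,-1]]]'
python3 - <<'E'
from h import *
a=robot.read_camera('side');B=cv2.cvtColor(a,cv2.COLOR_RGB2BGR)[110:280,160:360]
cv2.imwrite('pics/side2.png',cv2.resize(B,None,fx=3.5,fy=3.5,interpolation=cv2.INTER_CUBIC))
E
python3 to.py .60 .28 .42 180 0 95
```

```text
time: 6.4
tool_pos: [0.5726, -0.2864, 0.4343]
tool_rot: [3.111, 0.029, 1.76]
contact_force: [0.6, -0.8, -1.0]
opening: 0.0001
t 6.45 shift cm [55.15 13.35  0.31] turn deg [1.92 1.65 5.89] F [-1.75  0.79  1.89] op 0.0007284217717135492
```

View pics/side2.png

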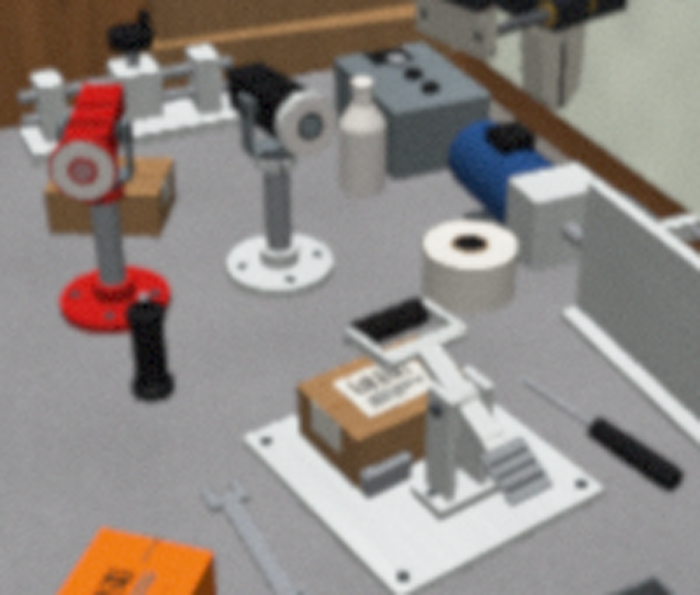

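Side view: the roller (crop 390,320) is tipped up off the label (380,385) and the tab is down. Next I go to the camera and view the head from the wrist.

```bash
python3 to.py .56 .10 .42 180 0 95; python3 -m creep '[[[4.8,0.8,0,0,0,0,1],[9.6,1.3,0,0,0,1,1],[14.4,1.8,0,0,0,2,1],[19.2,2.4,0,1,1,3,1],[24,3.2,0,1.9,1.6,4,1],[29,4.2,0,1.9,1.6,5,1],[34,5.2,0,1.9,1.6,5.9,1],[38,6,0,1.9,1.6,5.9,1]]]'
python3 - <<'E'
from h import *
np.set_printoptions(precision=4,suppress=True)
print(robot.observe()['tool_pos'])
for c in ('top','wrist'):
    a=robot.read_camera(c);B=cv2.cvtColor(a,cv2.COLOR_RGB2BGR)
    if c=='top':
        B=B[120:250,130:350];B=cv2.resize(B,None,fx=3.6,fy=3.6,interpolation=cv2.INTER_CUBIC)
    else: B=cv2.resize(B,None,fx=1.5,fy=1.5)
    cv2.imwrite(f'pics/{c}3.png',B)
for c in ('top','wrist'):
  for l in('label_mid','cam_rear'):
    for d in robot.look_for(c,l)[:2]:print(c,l,d['score'],w(c,d['centre']))
p=robot.camera_params('wrist');print(p['R'],p['t'])
E
```

```text
t 6.45 shift cm [38.23  6.01  0.59] turn deg [1.92 1.65 5.89] F [-1.75  0.79  1.89] op 0.0007284217717135492
time: 7.25
tool_pos: [0.5595, 0.1005, 0.4263]
tool_rot: [3.14, 0.0, 1.658]
contact_force: [0.9, -0.2, -0.4]
opening: 0.0597
[0.5595 0.1005 0.4263]
top label_mid 0.88 [ 0.242  -0.2607  0.0609]
top label_mid 0.76 [ 0.5242 -0.0962  0.0732]
top cam_rear 0.71 [0.5535 0.2206 0.2339]
top cam_rear 0.7 [0.3767 0.2845 0.2399]
wrist label_mid 0.94 [ 0.5399 -0.0728  0.0705]
wrist label_mid 0.26 [ 0.5346 -0.1192  0.1492]
wrist cam_rear 0.98 [0.3748 0.2265 0.2351]
wrist cam_rear 0.95 [0.5577 0.215  0.2373]
[[ 0.9963  0.0858  0.0005]
 [ 0.0824 -0.9584  0.2734]
 [ 0.024  -0.2723 -0.9619]] [-0.5661 -0.0378  0.5817]
```

View pics/wrist3.png

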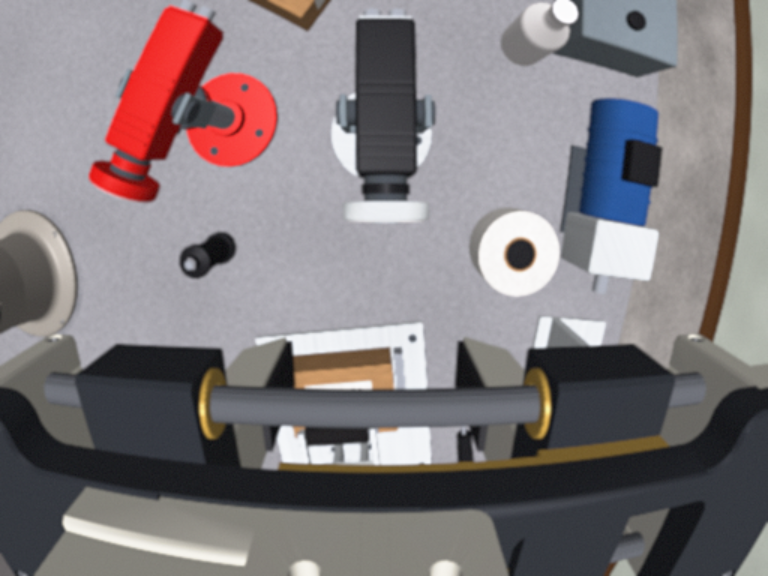

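View pics/top3.png

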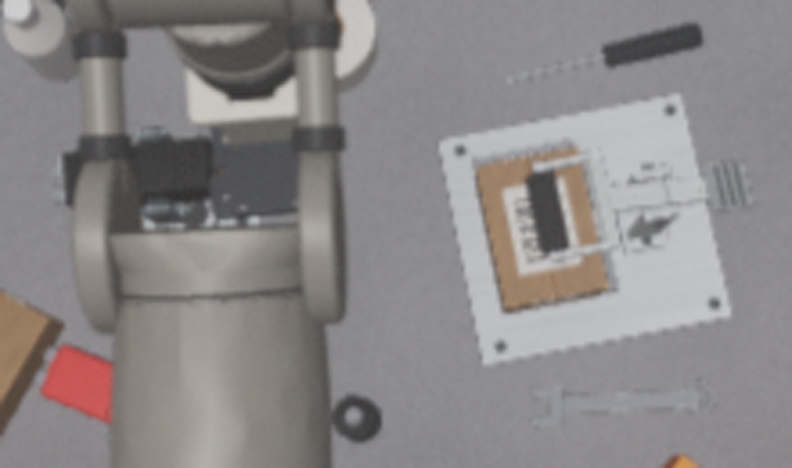

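```bash
cat > fit.py <<'E'
from h import *
from scipy.optimize import least_squares
Ps=np.array
Rw=Ps([[ .9963,.0858,.0005],[.0824,-.9584,.2734],[.024,-.2723,-.9619]]);tw=Ps([-.5661,-.0378,.5817])
K=robot.camera_params('wrist')['camera_matrix']
def wpx(X):
    c=Rw@X+tw;r=np.arctan2(np.hypot(c[0],c[1]),c[2]);n=c[:2]/np.hypot(c[0],c[1])
    return K[0,0]*r*n+K[:2,2]
def head(p,pt):
    x,y,a,t=p;d=Ps([np.cos(a)*np.cos(t),np.sin(a)*np.cos(t),-np.sin(t)]);l=Ps([-np.sin(a),np.cos(a),0]);u=np.cross(d,l)
    return Ps([x,y,.213])+pt[0]*d+pt[1]*l+pt[2]*u
def res(p):
    r=[]
    # ring face centre
    r+=list(px('side',head(p,(.087,0,0)))-[160+310/3.5,110+123/3.5])
    # head -y side is world-x negative (image left in wrist)
    r+=list(wpx(head(p,(-.074,-.023,.024)))-Ps([357,15])/1.5)
    r+=list(wpx(head(p,(-.074,.023,.024)))-Ps([414,17])/1.5)
    r+=[wpx(head(p,(.08,-.034,0)))[0]-346/1.5, wpx(head(p,(.08,.034,0)))[0]-427/1.5]
    r+=list(px('top',head(p,(-.074,.023,.024)))-[130+63/3.6,120+152/3.6])
    r+=list(px('top',head(p,(-.074,-.023,.024)))-[130+80/3.6,120+211/3.6])
    r+=[px('top',head(p,(.082,0,0)))[1]-(120+163/3.6)]
    r+=[(p[0]-.5555)/.002,(p[1]-.227)/.002]
    return Ps(r)
s=least_squares(res,[.555,.227,-1.48,.1],loss='soft_l1')
np.set_printoptions(precision=3,suppress=True)
print(s.x,res(s.x))
for u in((542,228),(545,226)):print(ray('top',130+u[0]/3.6,120+u[1]/3.6,.072))
E
python3 fit.py
```

```text
[ 0.557  0.219 -1.488 -0.177] [ 0.072 -0.341 -1.482 -0.051  0.076 -0.911 -4.224  0.589  2.213 -1.066
 -1.846 -2.634 -1.351  0.688 -4.002]
[ 0.53  -0.11   0.072]
[ 0.532 -0.113  0.072]
```

```bash
cat > ov.py <<'E'
from fit import *
sd=cv2.imread('pics/side0.png')[115:175,210:270]; wr=cv2.imread('pics/wrist3.png')[0:240,300:470]
out=[]
for t in (-.2,0,.2):
    p=[.555,.227,-1.483,t]
    A=cv2.resize(sd,None,fx=4.4,fy=4.4,interpolation=cv2.INTER_CUBIC);B=cv2.resize(wr,None,fx=1.55,fy=1.55)
    def dr(pts):
        a=[tuple(((px('side',head(p,q))-[210,115]+.5)*4.4).astype(int)) for q in pts]
        b=[tuple(((wpx(head(p,q))*1.5-[300,0])*1.55).astype(int)) for q in pts]
        for i in range(len(a)-1):
            cv2.line(A,tuple(map(int,a[i])),tuple(map(int,a[i+1])),(0,255,255),1);cv2.line(B,tuple(map(int,b[i])),tuple(map(int,b[i+1])),(0,0,255),1)
    for x in(-.074,.04): dr([(x,-.023,.024),(x,.023,.024),(x,.023,-.024),(x,-.023,-.024),(x,-.023,.024)])
    dr([(-.074,-.023,.024),(.04,-.023,.024)]);dr([(-.074,.023,.024),(.04,.023,.024)])
    dr([(.087,.034*np.cos(k),.034*np.sin(k)) for k in np.linspace(0,6.3,30)])
    out.append(np.vstack([A,np.hstack([B[:330],])[:, :264]] ) if False else np.vstack([A,cv2.resize(B,(264,330))]))
cv2.imwrite('pics/ov.png',np.hstack(out)[:600])
E
python3 ov.py
```

```text
[ 0.557  0.219 -1.488 -0.177] [ 0.072 -0.341 -1.482 -0.051  0.076 -0.911 -4.224  0.589  2.213 -1.066
 -1.846 -2.634 -1.351  0.688 -4.002]
[ 0.53  -0.11   0.072]
[ 0.532 -0.113  0.072]
```

View pics/ov.png

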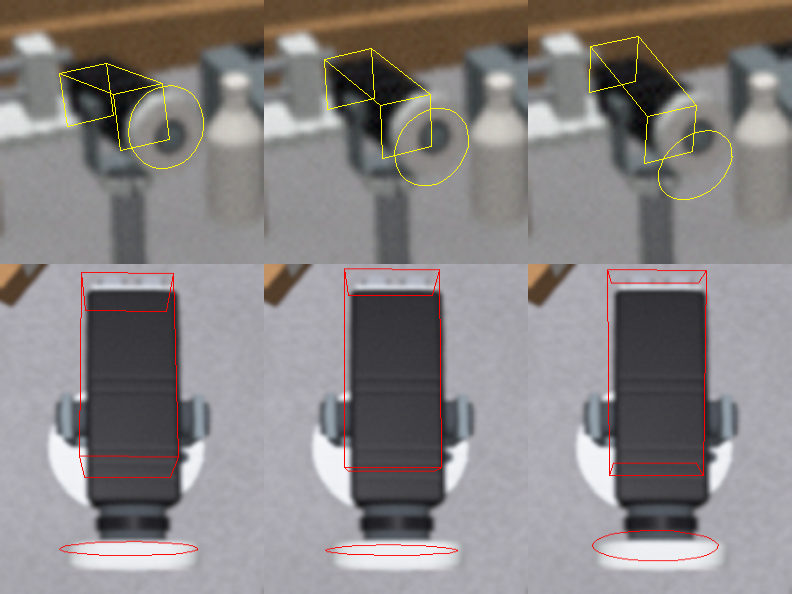

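```bash
python3 - <<'E'
from h import *
np.set_printoptions(precision=4,suppress=True)
p=robot.camera_params('wrist');a=robot.read_camera('wrist');s=robot.observe()
np.savez('w4.npz',R=p['R'],t=p['t']);print(p['R'],p['t'],s['tool_pos'],s['time'])
B=cv2.cvtColor(a,cv2.COLOR_RGB2BGR);cv2.imwrite('pics/w4raw.png',B)
def wr2(u,v,z):return wray(u/1.5,v/1.5,z)
print('yoke',wr2(345,112,.215),wr2(427,112,.215))
print('rear stubs',wr2(386,15,.237),'lens',wr2(386,212,.23))
print('roll',wr2(520,253,.06),'redfoot',wr2(232,120,.01))
for l in('label_roll',):
  robot.read_camera('side')
  for c in('wrist','side'):
    for d in robot.look_for(c,l)[:1]:print(c,d['score'],w(c,d['centre']))
print('roll top',ray('top',219.5,128,.06))
E
```

```text
[[ 0.9963  0.0858  0.0005]
 [ 0.0824 -0.9584  0.2734]
 [ 0.024  -0.2723 -0.9619]] [-0.5661 -0.0378  0.5817] [0.5602 0.0966 0.426 ] 7.6
yoke [0.5268 0.2142 0.215 ] [0.5908 0.2201 0.215 ]
rear stubs [0.552  0.2906 0.237 ] lens [0.5652 0.1384 0.23  ]
roll [0.7367 0.0902 0.06  ] redfoot [0.3671 0.2241 0.01  ]
wrist 0.97 [0.7265 0.1026 0.059 ]
side 0.84 [0.7261 0.0758 0.0589]
roll top [0.7311 0.1013 0.06  ]
```

```bash
python3 - <<'E'
import cv2,numpy as np
a=cv2.imread('pics/w4raw.png')[0:160,190:330];cv2.imwrite('pics/w4c.png',cv2.resize(a,None,fx=3.7,fy=3.7,interpolation=cv2.INTER_CUBIC))
s=cv2.imread('pics/side0.png')[120:180,215:275];t=cv2.imread('pics/top0.png')[145:205,140:210]
cv2.imwrite('pics/sc.png',np.hstack([cv2.resize(s,(360,360),interpolation=cv2.INTER_CUBIC),cv2.resize(t,(420,360),interpolation=cv2.INTER_CUBIC)]))
E
```

```text
(no output)
```

View pics/w4c.png

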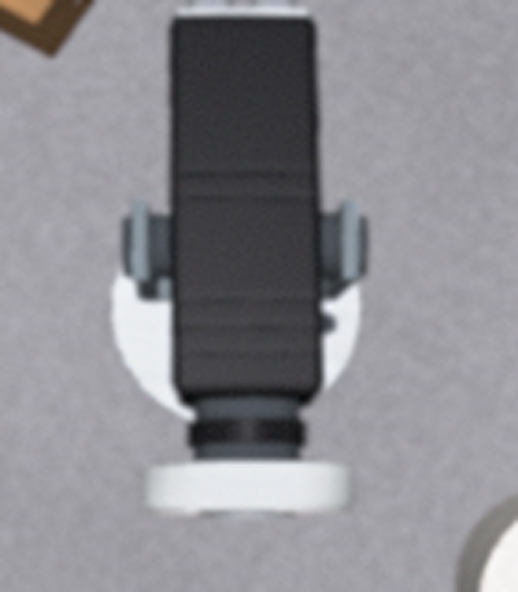

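View pics/sc.png

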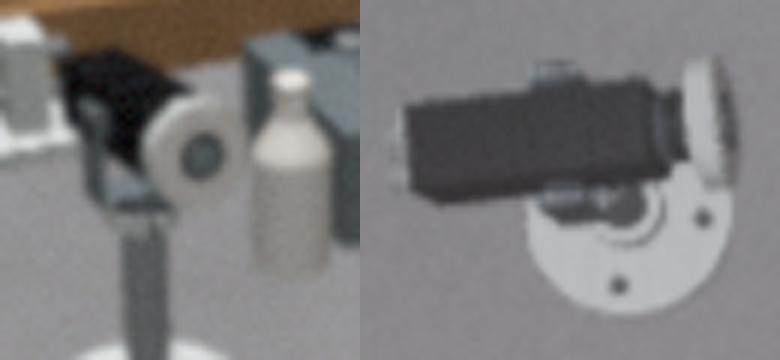

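```bash
cat > fit2.py <<'E'
import re
src=open('fit.py').read().split('def res')[0];exec(src)
z=np.load('w4.npz');Rw=z['R'];tw=z['t']
W=lambda u,v:Ps([190+u/3.7,v/3.7]);S=lambda u,v:Ps([215+u/6,120+v/6]);T=lambda u,v:Ps([140+(u-360)/6,145+v/6])
def res(q):
    p=q[:4];o=q[4:6];r=[]
    r+=list(px('side',head(p,(.087,0,0)))-S(200,156))
    H=lambda *a:wpx(head(p,a))+o
    r+=list(H(-.074,-.023,.024)-W(172,17));r+=list(H(-.074,.023,.024)-W(315,17))
    r+=[H(.08,-.034,0)[0]-W(147,0)[0],H(.08,.034,0)[0]-W(350,0)[0]]
    r+=list(wpx(Ps([p[0],p[1],.01]))+o-W(236,307))
    r+=list(px('top',head(p,(-.074,.023,.024)))-T(405,107))
    r+=list(px('top',head(p,(-.074,-.023,.024)))-T(410,185))
    r+=list(px('top',head(p,(-.074,-.023,-.024)))-T(440,203))
    r+=list(px('top',head(p,(.087,0,.034)))-T(730,122))
    r+=[(p[0]-.5560)/.002,(p[1]-.227)/.002]
    return Ps(r)
np.set_printoptions(precision=3,suppress=True)
if __name__=='__main__':
  for t0 in(-.2,.2):
    s=least_squares(res,[.555,.227,-1.48,t0,0,0],loss='soft_l1');print(s.x,s.cost);print(res(s.x))
E
python3 fit2.py
```

```text
[ 0.555  0.225 -1.476 -0.057  1.152 -0.29 ] 7.674725159454412
[-0.24   0.976 -1.023 -0.361  0.857 -0.412 -1.707  0.793  0.321  1.039
 -0.002 -1.559  0.014  0.368  0.051  0.209 -1.462 -3.15  -0.409 -1.134]
[ 0.555  0.225 -1.476 -0.057  1.152 -0.29 ] 7.674725159391788
[-0.24   0.976 -1.023 -0.361  0.857 -0.412 -1.707  0.793  0.321  1.039
 -0.002 -1.559  0.014  0.368  0.051  0.209 -1.462 -3.15  -0.409 -1.134]
```

```bash
python3 to.py .551 .277 .426 180 0 95.4;  python3 to.py .551 .277 .209 180 0 95.4
```

```text
t 7.75 shift cm [18.06  0.61 -0.02] turn deg [ 0.03  0.05 -0.53] F [-0.28 -1.11  0.31] op 0.09133889449569933
t 7.75 shift cm [18.07  0.6  21.68] turn deg [ 0.03  0.05 -0.53] F [-0.28 -1.11  0.31] op 0.09133889449569933
```

```bash
python3 -m creep '[[[4.5,0.2,0,0,0,-0.5,1],[9,0.3,0,0,0,-0.5,1],[13.5,0.5,0,0,0,-0.5,1],[18.1,0.6,0,0,0,-0.5,1],[18.1,0.6,4,0,0,-0.5,1],[18.1,0.6,8,0,0,-0.5,1],[18.1,0.6,11,0,0,-0.5,1],[18.1,0.6,12,0,0,-0.5,1]]]' 
python3 - <<'E'
from h import *
p=robot.camera_params('wrist')
for c in('wrist','side'):
    a=robot.read_camera(c);B=cv2.cvtColor(a,cv2.COLOR_RGB2BGR)
    if c=='side':B=B[90:190,180:300]; B=cv2.resize(B,None,fx=5,fy=5)
    cv2.imwrite(f'pics/{c}5.png',B)
E
python3 to.py .551 .277 .209 180 0 95.4
```

```text
time: 8.55
tool_pos: [0.55, 0.2763, 0.3022]
tool_rot: [-3.136, 0.003, 1.664]
contact_force: [0.2, 0.2, -0.4]
opening: 0.0919
t 8.65 shift cm [0.05 0.03 9.6 ] turn deg [-0.1   0.08 -0.08] F [-0.66 -0.31 -0.  ] op 0.09200206566346829
```

View pics/wrist5.png

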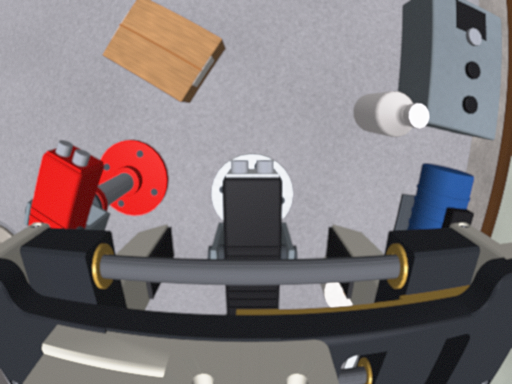

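View pics/side5.png

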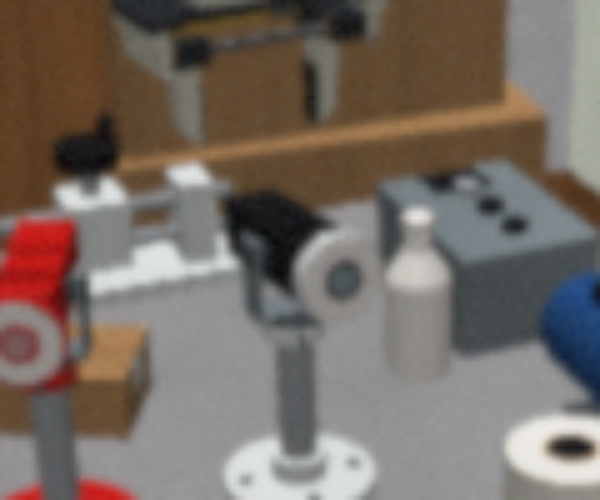

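```bash
python3 - <<'E'
from h import *
for x in(.504,.550,.596):
  P=[x,.2763,.288];print(px('side',P),(px('side',P)-[180,90])*5)
E
python3 -m creep '[[[0,0.0,3,0,0,0,1],[0,0,6,0,0,0,1],[0,0,8,0,0,0,1],[0,0,9,0,0,0,1],[0,0,9.6,0,0,0,1],[0,0,9.6,0,0,0,1]]]'
```

```text
[218.91226911 118.21814805] [194.56134556 141.09074024]
[230.52752445 116.3028309 ] [252.63762224 131.51415451]
[241.89867521 114.42776579] [309.49337605 122.13882896]
time: 9.25
tool_pos: [0.5513, 0.2765, 0.2098]
tool_rot: [-3.141, 0.001, 1.663]
contact_force: [0.7, -0.3, 0.8]
opening: 0.0916
```

Side calibration agrees with the fingertips, and nothing touched on the way down. Close gently first, then firmly.

```bash
python3 -m creep '[[[0,0,0,0,0,0,-1],[0,0,0,0,0,0,-1],[0,0,0,0,0,0,-1],[0,0,0,0,0,0,-1],[0,0,0,0,0,0,-1],[0,0,0,0,0,0,-1],[0,0,0,0,0,0,-1],[0,0,0,0,0,0,-1]]]' 25
cat > rot.py <<'E'
# rows for turning the present grasp about cam_axis by dyaw (world z) and dtilt (head left axis), rad
import sys;from h import *
from scipy.spatial.transform import Rotation as Ro
A=np.array([.5555,.2265,.213]);yaw0,dy,dt=map(float,sys.argv[1:4]);n=int(sys.argv[4])
s=robot.observe();R0=Ro.from_euler('xyz',s['tool_rot']);p0=s['tool_pos']
for k in range(1,n+1):
    f=k/n;l=np.array([-np.sin(yaw0),np.cos(yaw0),0])
    Q=Ro.from_rotvec([0,0,dy*f])*Ro.from_rotvec(l*dt*f)
    p=A+Q.apply(p0-A);R=Q*R0
    print(np.round(np.r_[R0.inv().apply(p-p0)*100,(R0.inv()*R).as_rotvec(degrees=True)],1).tolist())
E
python3 rot.py -1.476 -.163 .455 10; python3 to.py .551 .277 .209 180 0 95.4
```

```text
time: 10.05
tool_pos: [0.5514, 0.2765, 0.2099]
tool_rot: [-3.141, 0.001, 1.663]
contact_force: [0.4, -0.2, 0.6]
opening: 0.0461
[0.0, 0.1, -0.2, -0.0, 2.6, 0.9]
[0.0, 0.2, -0.5, -0.1, 5.2, 1.9]
[-0.0, 0.2, -0.7, -0.2, 7.8, 2.8]
[-0.0, 0.3, -0.9, -0.3, 10.4, 3.7]
[-0.1, 0.4, -1.1, -0.5, 13.0, 4.6]
[-0.1, 0.5, -1.4, -0.7, 15.6, 5.6]
[-0.2, 0.6, -1.6, -1.0, 18.2, 6.5]
[-0.3, 0.6, -1.8, -1.3, 20.8, 7.4]
[-0.4, 0.7, -2.0, -1.7, 23.4, 8.3]
[-0.4, 0.8, -2.2, -2.1, 26.0, 9.2]
t 10.05 shift cm [ 0.06 -0.04  0.09] turn deg [-0.02  0.07 -0.09] F [ 0.38 -0.16  0.56] op 0.04606774380363704
```

```bash
python3 -m creep '[[[0,0.1,-0.2,0,2.6,0.9,-1],[0,0.2,-0.5,-0.1,5.2,1.9,-1],[0,0.2,-0.7,-0.2,7.8,2.8,-1],[0,0.3,-0.9,-0.3,10.4,3.7,-1],[-0.1,0.4,-1.1,-0.5,13,4.6,-1]]]' 35; python3 -m creep '[[[0,0,0,0,0,0,-1],[0,0,0,0,0,0,-1]]]'
python3 - <<'E'
from h import *
s=robot.observe();print(s['contact_force'],s['torque'])
E
python3 rot.py -1.555 -.085 .240 5;
```

```text
time: 10.55
tool_pos: [0.5554, 0.2761, 0.2211]
tool_rot: [-3.141, -0.228, 1.583]
contact_force: [-1.1, 3.1, 0.3]
opening: 0.046
time: 10.75
tool_pos: [0.5555, 0.2761, 0.2212]
tool_rot: [-3.141, -0.227, 1.582]
contact_force: [-0.2, 0.3, 1.0]
opening: 0.0455
[-0.18094108  0.3423905   1.0076352 ] [ 0.16577878  0.15712364 -0.20790604]
[0.0, 0.1, -0.2, -0.2, 2.8, 0.9]
[0.0, 0.2, -0.5, -0.5, 5.5, 1.9]
[-0.0, 0.2, -0.7, -0.8, 8.3, 2.8]
[-0.0, 0.3, -1.0, -1.2, 11.0, 3.7]
[-0.1, 0.4, -1.2, -1.6, 13.7, 4.6]
```

```bash
python3 -m creep '[[[0,0.1,-0.2,-0.2,2.7,0.9,-1],[0,0.2,-0.5,-0.5,5.3,1.8,-1],[0,0.2,-0.7,-0.8,8,2.7,-1],[0,0.3,-1,-1.1,10.5,3.6,-1],[-0.1,0.4,-1.1,-1.5,13,4.6,-1],[-0.1,0.4,-1.1,-1.5,13,4.6,-1],[-0.1,0.4,-1.1,-1.5,13,4.6,-1]]]'
python3 - <<'E'
from h import *
s=robot.observe();print(s['contact_force'],s['torque'])
p=robot.camera_params('wrist')
for c in('wrist','side'):
    a=robot.read_camera(c);B=cv2.cvtColor(a,cv2.COLOR_RGB2BGR)
    cv2.imwrite(f'pics/{c}6.png',B)
    if c=='side':B=B[100:180,200:290]; B=cv2.resize(B,None,fx=7,fy=7,interpolation=cv2.INTER_CUBIC);cv2.imwrite(f'pics/{c}6c.png',B)
E
```

```text
time: 11.45
tool_pos: [0.5594, 0.273, 0.2319]
tool_rot: [-3.139, -0.453, 1.497]
contact_force: [-1.7, 1.1, 1.4]
opening: 0.0456
[-1.71514227  1.08082406  1.42039758] [ 0.2072934  -0.0108521  -0.20897249]
```

View pics/side6c.png

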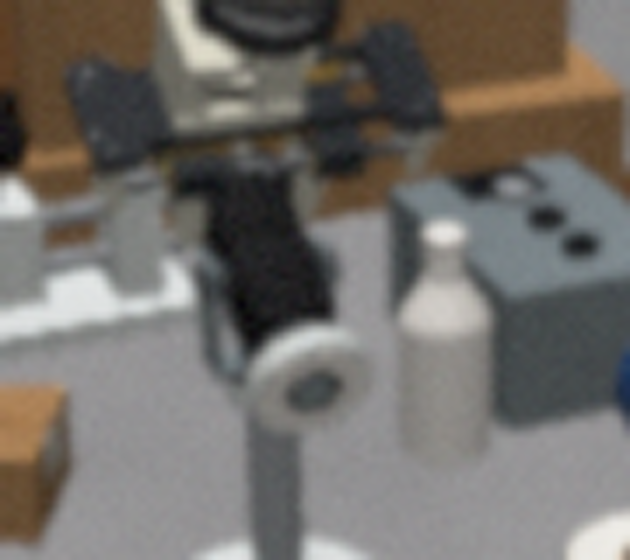

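```bash
cat > pr.py <<'E'
from fit2 import *
for c in('side','top'):
  for t in(.3,.35,.395,.45,.5):print(c,t,px(c,head([.5555,.2265,-1.639,t],(.087,0,0))))
  print('yaw-1.6',px(c,head([.5555,.2265,-1.6,.395],(.087,0,0))))
# side camera current check with initial pose
print(px('side',head([.5555,.2265,-1.476,-.057],(.087,0,0))))
print(px('side',head([.5555,.2265,-1.476,-.1],(.087,0,0))))
E
python3 pr.py
```

```text
side 0.3 [244.262 154.741]
side 0.35 [244.177 155.595]
side 0.395 [244.087 156.325]
side 0.45 [243.957 157.164]
side 0.5 [243.822 157.874]
yaw-1.6 [244.899 156.179]
top 0.3 [201.849 171.08 ]
top 0.35 [201.581 171.32 ]
top 0.395 [201.283 171.526]
top 0.45 [200.848 171.767]
top 0.5 [200.386 171.973]
yaw-1.6 [201.35  170.551]
[247.981 146.758]
[247.919 145.783]
```

```bash
python3 -m creep '[[[0,0,0,0,0,0,1],[0,0,0,0,0,0,1],[0,0,0,0,0,0,1],[0,0,0,0,0,0,1],[0,0,0,0,0,0,1],[0,0,-1,0,0,0,1],[0,0,-3,0,0,0,1],[0,0,-6,0,0,0,1]]]'; python3 to.py .38 .20 .43 180 -35 10
```

```text
time: 12.35
tool_pos: [0.557, 0.2465, 0.2857]
tool_rot: [-3.136, -0.453, 1.497]
contact_force: [0.3, -0.0, -0.2]
opening: 0.0916
t 12.35 shift cm [  0.97 -17.4  -15.48] turn deg [-38.75   7.89  65.36] F [ 0.31 -0.05 -0.19] op 0.09160190998674494
```

```bash
python3 to.py .41 -.03 .42 180 -30 60; python3 to.py .41 -.03 .30 180 -30 60; python3 -c "
from h import *
print(ray('top',229,236,.11),robot.observe()['qpos'])"
```

```text
t 12.35 shift cm [-19.89 -12.76 -24.54] turn deg [-12.42   4.06  22.75] F [ 0.31 -0.05 -0.19] op 0.09160190998674494
t 12.35 shift cm [-25.14 -12.69 -13.75] turn deg [-12.42   4.06  22.75] F [ 0.31 -0.05 -0.19] op 0.09160190998674494
[0.35097816 0.06210966 0.11      ] [0.06749194 0.39733295 1.39999114 0.46549841 1.31154577 0.0261495 ]
```

```bash
python3 -m creep '[[[0,0,-4.5,0,0,0,1],[0,0,-9,0,0,0,1],[-2,-1,-13.5,-2,0.5,3,1],[-5,-3,-17,-4,1,6,1],[-8,-5,-20,-6,2,10,1],[-12,-8,-21,-8,3,15,1],[-15,-10,-22,-10,4,19,1],[-19,-12,-22,-12.4,4.1,22.7,1]]]';python3 to.py .41 -.03 .30 180 -30 60
```

```text
time: 13.15
tool_pos: [0.4178, -0.0128, 0.4025]
tool_rot: [3.136, -0.525, 1.047]
contact_force: [0.8, -1.2, -0.1]
opening: 0.0916
t 13.15 shift cm [-6.77  0.14  7.93] turn deg [ 0.3  -0.05 -0.  ] F [ 0.83 -1.23 -0.11] op 0.09164440001402724
```

```bash
python3 -m creep '[[[-3,0,3,0,0,0,1],[-5,0,6,0,0,0,1],[-6.7,0,7.9,0,0,0,1],[-6.7,0,7.9,0,0,0,1],[-6.7,0,7.9,0,0,0,1],[-6.7,0,7.9,0,0,0,1]]]'
python3 - <<'E'
from h import *
p=robot.camera_params('wrist');a=robot.read_camera('wrist');np.savez('w7.npz',R=p['R'],t=p['t'])
p2=robot.camera_params('wrist');print(abs(p['t']-p2['t']).max())
B=cv2.cvtColor(a,cv2.COLOR_RGB2BGR);cv2.imwrite('pics/w7raw.png',B);cv2.imwrite('pics/w7.png',cv2.resize(B,None,fx=1.5,fy=1.5,interpolation=cv2.INTER_CUBIC))
for c in('side','top'):
    cv2.imwrite(f'pics/{c}7.png',cv2.cvtColor(robot.read_camera(c),cv2.COLOR_RGB2BGR))
E
```

```text
time: 13.75
tool_pos: [0.4098, -0.0292, 0.3023]
tool_rot: [3.133, -0.524, 1.049]
contact_force: [0.0, 0.2, 0.0]
opening: 0.0918
0.00010183840625999085
```

View pics/w7.png

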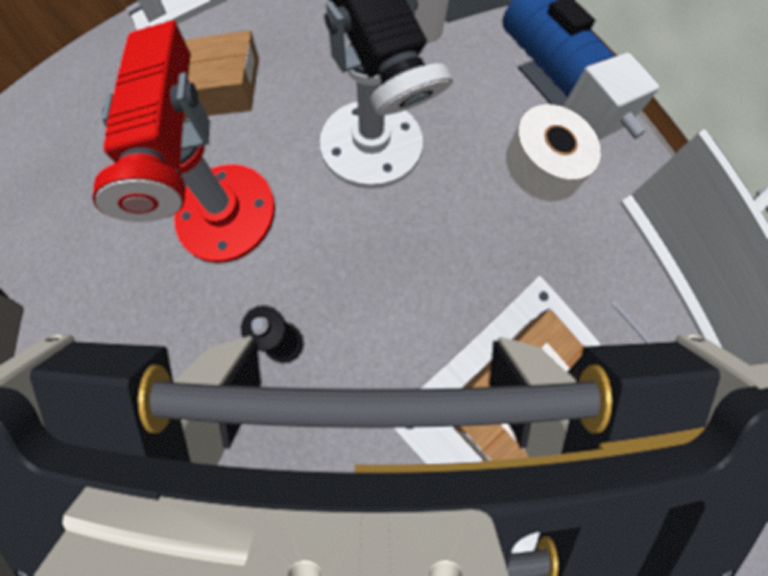

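View pics/top7.png

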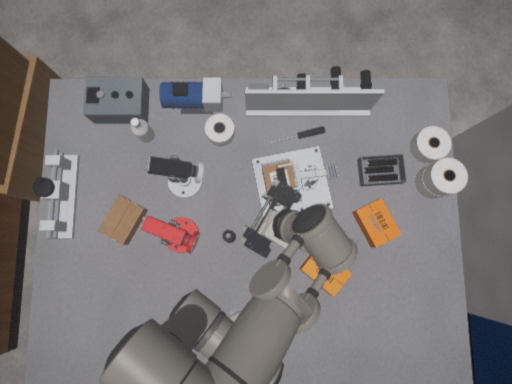

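```bash
python3 to.py .42 -.02 .29 180 -42 58;python3 -m creep '[[[0.4,0.4,0.6,0,6,0.6,1],[1.0,0.6,1.4,0,12,1.4,1],[1.0,0.6,1.4,0,12,1.4,1],[1.0,0.6,1.4,0,12,1.4,1],[1.0,0.6,1.4,0,12,1.4,1]]]'
python3 - <<'E'
from h import *
p=robot.camera_params('wrist');a=robot.read_camera('wrist');np.savez('w7.npz',R=p['R'],t=p['t'])
p2=robot.camera_params('wrist');print(abs(p['t']-p2['t']).max())
B=cv2.cvtColor(a,cv2.COLOR_RGB2BGR);cv2.imwrite('pics/w8raw.png',B);
cv2.imwrite('pics/w8.png',cv2.resize(B[0:170,170:370],None,fx=3.5,fy=3.5,interpolation=cv2.INTER_CUBIC))
E
```

```text
t 13.9 shift cm [0.54 0.45 1.67] turn deg [-0.79 11.95  1.76] F [-0.18  0.26  0.02] op 0.09152711038204897
time: 14.4
tool_pos: [0.4227, -0.0186, 0.2953]
tool_rot: [-3.134, -0.732, 1.021]
contact_force: [-0.3, -0.4, 0.2]
opening: 0.0919
0.00016068933190593881
```

View pics/w8.png

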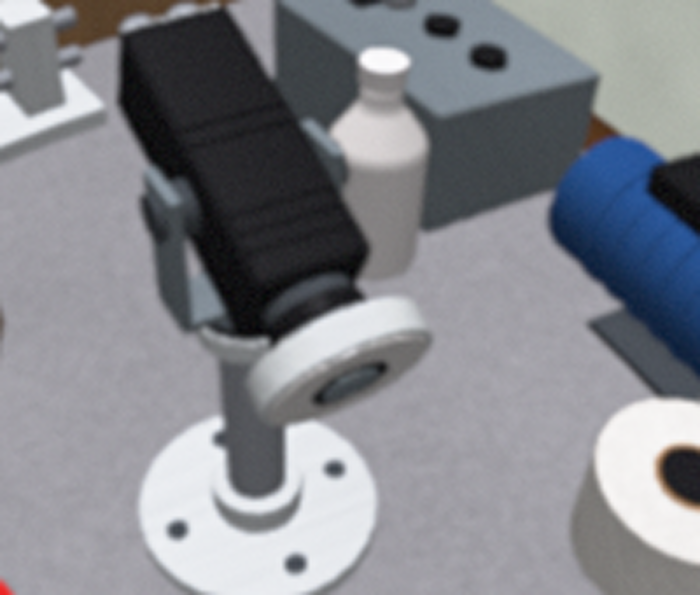

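```bash
cat > fit3.py <<'E'
exec(open('fit.py').read().split('def res')[0])
z=np.load('w7.npz');Rw=z['R'];tw=z['t']
W=lambda u,v:Ps([170+(u+.5)/3.5-.5,(v+.5)/3.5-.5])
def res(q):
    p=q[:4];o=q[4:6];H=lambda *a:wpx(head(p,a))+o;r=[]
    r+=list(H(-.074,-.023,.024)-W(123,38));r+=list(H(-.074,.023,.024)-W(224,10))
    r+=list(H(-.074,-.023,-.024)-W(122,100))
    r+=list(H(.087,0,0)-W(345,376))
    r+=list(H(.087,-.034,0)-W(254,402));r+=list(H(.087,.034,0)-W(431,343))
    r+=list(wpx(Ps([p[0],p[1],.008]))+o-W(258,503))
    r+=[(p[0]-.5555)/.002,(p[1]-.2265)/.002,o[0]/2,o[1]/2]
    return Ps(r)
np.set_printoptions(precision=3,suppress=True)
s=least_squares(res,[.555,.227,-1.63,.39,0,0],loss='soft_l1');print(s.x);print(res(s.x))
J=s.jac;print('sd',np.sqrt(np.diag(np.linalg.inv(J.T@J))))
L=Ps([.5325,-.111,.072])
def aim(q):
    d=L-Ps([q[0],q[1],.213]);return np.arctan2(d[1],d[0]),np.arctan2(-d[2],np.hypot(*d[:2]))
print('aim',aim(s.x))
p=s.x[:4];B=cv2.imread('pics/w8.png')
def dr(pts,c):
    b=[(wpx(X)+s.x[4:6]+.5-[170,0])*3.5-.5 for X in pts]
    cv2.polylines(B,[np.array(b).round().astype(np.int32)],False,c,1)
for x in(-.074,.04): dr([head(p,(x,a,b)) for a,b in((-.023,.024),(.023,.024),(.023,-.024),(-.023,-.024),(-.023,.024))],(0,0,255))
for a in(-.023,.023): dr([head(p,(-.074,a,.024)),head(p,(.04,a,.024))],(0,0,255))
k=np.linspace(0,6.3,40)
dr([head(p,(.087,.034*np.cos(a),.034*np.sin(a))) for a in k],(0,255,0))
dr([Ps([p[0]+.062*np.cos(a),p[1]+.062*np.sin(a),.008]) for a in k],(255,0,255))
cv2.imwrite('pics/w8o.png',B)
E
python3 fit3.py
```

```text
[ 0.556  0.228 -1.688  0.257 -0.118 -0.651]
[-1.163 -1.143  1.806 -0.629 -0.154  4.474  0.092 -0.993 -0.176  0.386
  0.303  0.555 -0.145  0.341  0.128  0.532 -0.059 -0.326]
sd [0.002 0.002 0.01  0.022 1.193 1.016]
aim (np.float64(-1.639377482430594), np.float64(0.3937840951533864))
```

View pics/w8o.png

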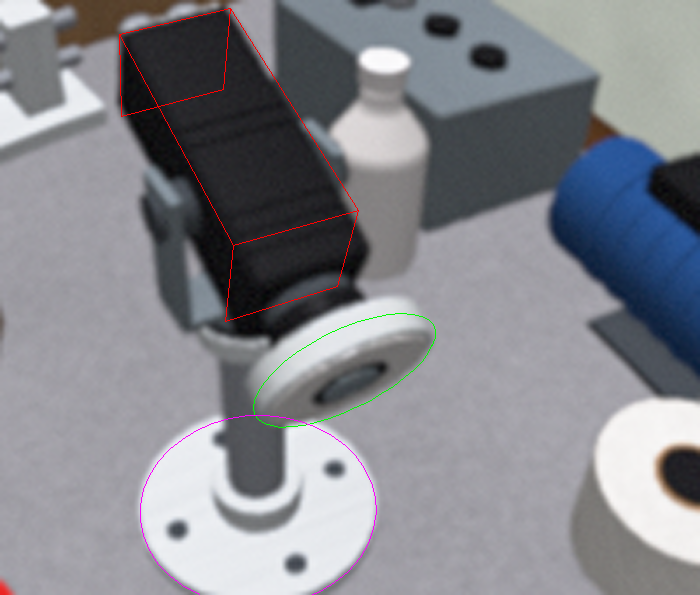

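```bash
cat > ov3.py <<'E'
from fit3 import *
out=[]
for yt in ((-1.64,.33),(-1.64,.38),(-1.67,.33),(-1.67,.38)):
    p=[.5557,.2275,*yt];s.x[4:6]=[0,-.5]
    B=cv2.imread('pics/w8.png')
    b0=lambda X:(wpx(X)+s.x[4:6]+.5-[170,0])*3.5-.5
    def dr(pts,c): cv2.polylines(B,[np.array([b0(X) for X in pts]).round().astype(np.int32)],False,c,1)
    for x in(-.074,): dr([head(p,(x,a,b)) for a,b in((-.023,.024),(.023,.024),(.023,-.024),(-.023,-.024),(-.023,.024))],(0,0,255))
    for a in(-.023,.023): dr([head(p,(-.074,a,.024)),head(p,(.04,a,.024))],(0,0,255))
    dr([head(p,(.087,.034*np.cos(a),.034*np.sin(a))) for a in k],(0,255,0))
    dr([head(p,(.087,.008*np.cos(a),.008*np.sin(a))) for a in k],(0,255,0))
    out.append(B[0:440,100:460])
o=np.vstack([np.hstack(out[:2]),np.hstack(out[2:])]);cv2.imwrite('pics/ov3.png',cv2.resize(o,None,fx=.68,fy=.68,interpolation=cv2.INTER_AREA))
cv2.imwrite('pics/ov3a.png',np.hstack(out[:2]))
cv2.imwrite('pics/ov3b.png',np.hstack(out[2:]))
E
python3 ov3.py>/dev/null
```

```text
(no output)
```

View pics/ov3a.png

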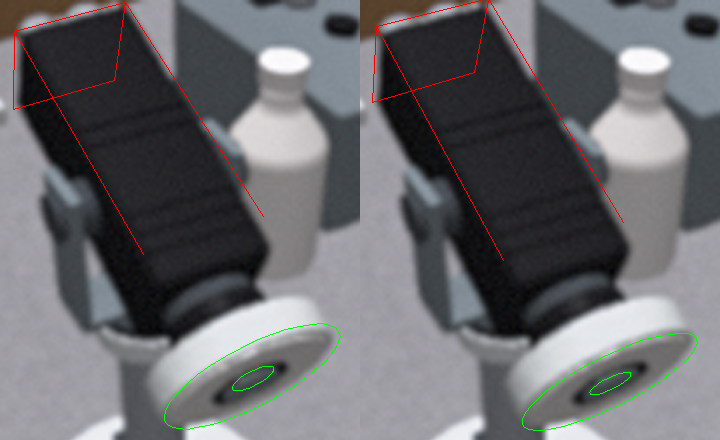

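View pics/ov3b.png

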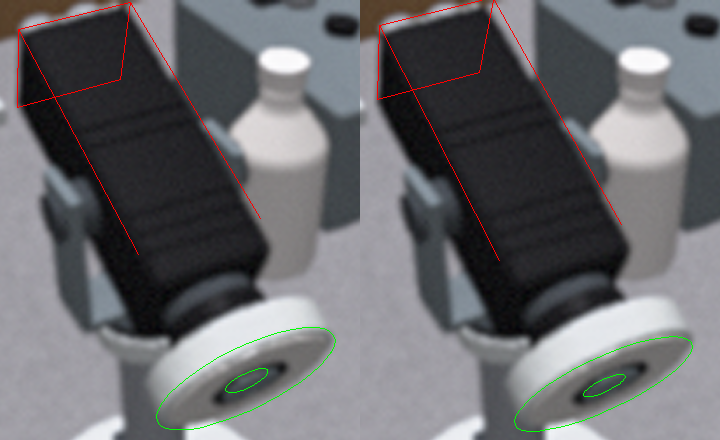

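```bash
python3 - <<'E'
import cv2,numpy as np
a=cv2.imread('pics/w8raw.png')
def z(u0,v0,u1,v1,f,n):
    B=cv2.resize(a[v0:v1,u0:u1],None,fx=f,fy=f,interpolation=cv2.INTER_CUBIC)
    B=np.clip(B.astype(float)*1.0,0,255); B=(255*(B/255)**.6).astype(np.uint8)
    for u in range(u0,u1,10): cv2.putText(B,str(u),(int((u-u0+.5)*f),10),0,.35,(0,0,255));cv2.line(B,(int((u-u0+.5)*f),12),(int((u-u0+.5)*f),18),(0,0,255))
    for v in range(v0,v1,10): cv2.putText(B,str(v),(0,int((v-v0+.5)*f)+4),0,.35,(0,0,255));cv2.line(B,(22,int((v-v0+.5)*f)),(30,int((v-v0+.5)*f)),(0,0,255))
    cv2.imwrite(n,B)
z(235,75,300,130,11,'pics/zr.png');z(198,0,283,75,8,'pics/zb.png')
E
```

```text
(no output)
```

View pics/zr.png

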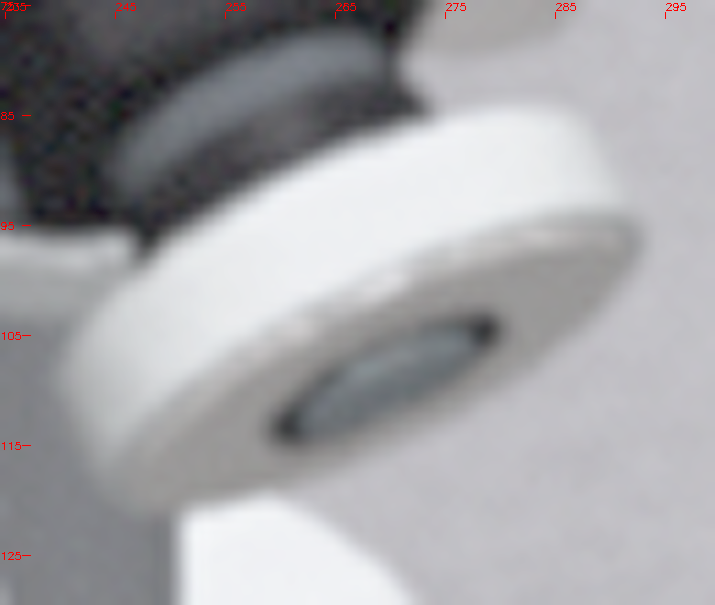

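View pics/zb.png

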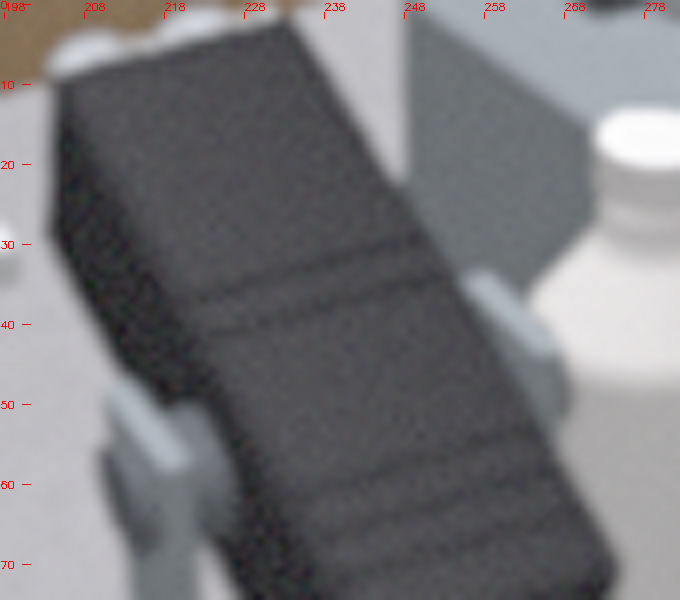

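```bash
cat > fit4.py <<'E'
exec(open('fit.py').read().split('def res')[0])
import sys
z=np.load('w7.npz');Rw=z['R'];tw=z['t']
ZR=lambda a:Ps([[235+x/11-.5,75+y/11-.5] for x,y in a]);ZB=lambda a:Ps([[198+x/8-.5,y/8-.5] for x,y in a])
EL=ZR([(640,235),(560,218),(455,245),(360,285),(260,345),(180,400),(115,465),(140,512),(220,500),(300,478),(400,435),(480,390),(560,335),(620,285)])
RT=ZB([(300,32),(395,180),(480,318),(560,450)]);LB=ZB([(60,245),(85,295),(112,350)])
LT=ZB([(85,130),(150,275),(210,390),(260,490)])
RE=ZB([(90,72),(180,45),(270,18)]);RV=ZB([(60,110),(57,160),(55,210)])
k=np.linspace(0,2*np.pi,721)
def dl(P,a,b):
    n=b-a;n=Ps([-n[1],n[0]])/np.linalg.norm(n);return (P-a)@n
def res(q):
    p=q[:4];o=q[4:6];H=lambda *a:wpx(head(p,a))+o;r=[]
    E=Ps([H(.087,.034*np.cos(a),.034*np.sin(a)) for a in k])
    c=E.mean(0)
    for P in EL:
        d=np.linalg.norm(E-P,axis=1);i=d.argmin();n=E[(i+1)%721]-E[i-1];n=Ps([-n[1],n[0]])/np.linalg.norm(n);r.append((P-E[i])@n)
    w=q[6] # corner rounding
    r+=list(dl(RT,H(-.07,.023-w,.024-w/3),H(.04,.023-w,.024-w/3)))
    r+=list(dl(LB,H(-.07,-.023+w/3,-.024+w),H(0,-.023+w/3,-.024+w)))
    r+=list(dl(RE,H(-.074,.02,.024-w),H(-.074,-.02,.024-w)))
    r+=list(dl(RV,H(-.074+w,-.023,.02),H(-.074+w,-.023,-.02)))
    r+=list((wpx(Ps([p[0],p[1],.008]))+o-Ps([170+258.5/3.5-.5,503.5/3.5-.5]))*2)
    r+=[(p[0]-.5555)/.002,(p[1]-.2265)/.002,o[0]/1.,o[1]/1.,(q[6]-.001)/.001]
    if len(sys.argv)>1:r+=[(p[2]+1.645)/.01]
    return Ps(r)
np.set_printoptions(precision=3,suppress=True)
s=least_squares(res,[.555,.227,-1.645,.37,0,0,.001],loss='soft_l1',f_scale=.7);print(s.x);print(res(s.x))
J=s.jac;print('sd',np.sqrt(np.diag(np.linalg.inv(J.T@J))))
E
python3 fit4.py;python3 fit4.py 1
```

```text
[ 0.558  0.23  -1.649  0.384 -0.022  0.469  0.003]
[-1.001  0.011  0.061 -0.033 -0.535 -0.462 -0.168 -0.292 -0.687 -0.537
 -0.663 -0.934 -1.198 -1.036  0.822 -0.057 -0.491 -0.766  0.056  0.137
  0.282 -1.767 -1.231 -0.695 -0.827 -0.801 -0.899  0.447 -0.235  1.258
  1.953 -0.022  0.469  1.834]
sd [0.002 0.002 0.01  0.015 0.911 1.125 0.001]
[ 0.558  0.231 -1.647  0.385 -0.002  0.502  0.003]
[-1.113 -0.028  0.064 -0.001 -0.477 -0.382 -0.052 -0.232 -0.651 -0.498
 -0.619 -0.887 -1.157 -1.02   0.744 -0.101 -0.504 -0.748  0.011  0.106
  0.265 -1.76  -1.236 -0.712 -0.87  -0.852 -0.96   0.467 -0.279  1.282
  2.011 -0.002  0.502  1.872 -0.199]
sd [0.002 0.002 0.007 0.014 0.91  1.15  0.001]
```

Fit: head yaw −1.648, tilt 0.385, against a needed −1.640 and 0.393. One last check of the label position, from above with the arm settled.

```bash
python3 to.py .40 -.10 .42 180 -5 80; python3 to.py .52 -.22 .42 180 0 101
```

```text
t 14.45 shift cm [  2.28   2.21 -14.74] turn deg [  8.29 -36.56 -19.9 ] F [-0.12  0.66 -0.52] op 0.09190306197244229
t 14.45 shift cm [ -0.68  18.69 -17.51] turn deg [ 15.14 -40.1  -40.37] F [-0.12  0.66 -0.52] op 0.09190306197244229
```

```bash
python3 -m creep '[[[0,0,-4,0,-3,0,1],[0,0,-8,1,-8,-3,1],[1,1,-12,3,-15,-7,1],[1.5,1.5,-14.7,5,-22,-11,1],[2.3,2.2,-14.7,7,-30,-16,1],[2,6,-15.5,9,-34,-22,1],[1.5,10,-16,11,-37,-29,1],[0.5,14,-17,13,-39,-35,1]]]'; python3 to.py .52 -.22 .42 180 0 101
```

```text
time: 15.25
tool_pos: [0.488, -0.1846, 0.426]
tool_rot: [3.13, -0.021, 1.673]
contact_force: [0.1, -0.2, -0.0]
opening: 0.0915
t 15.25 shift cm [-3.86  2.82  0.55] turn deg [ 0.72 -1.15 -5.16] F [ 0.06 -0.2  -0.02] op 0.09152442386542513
```

```bash
python3 -m creep '[[[-3.9,2.8,0.5,0.7,-1.1,-5,1],[-3.9,2.8,0.5,0.7,-1.1,-5,1],[-3.9,2.8,0.5,0.7,-1.1,-5,1],[-3.9,2.8,0.5,0.7,-1.1,-5,1],[-3.9,2.8,0.5,0.7,-1.1,-5,1],[-3.9,2.8,0.5,0.7,-1.1,-5,1]]]'
python3 - <<'E'
from h import *
p=robot.camera_params('wrist');a=robot.read_camera('wrist');b=robot.read_camera('side')
print(p['R'],p['t'])
np.savez('w9.npz',R=p['R'],t=p['t'])
B=cv2.cvtColor(a,cv2.COLOR_RGB2BGR)
cv2.imwrite('pics/w9.png',cv2.resize(B[0:260,120:400],None,fx=2.3,fy=2.3,interpolation=cv2.INTER_CUBIC)[:600])
B=cv2.cvtColor(b,cv2.COLOR_RGB2BGR)[110:280,160:360]
cv2.imwrite('pics/side9.png',cv2.resize(B,None,fx=3.5,fy=3.5,interpolation=cv2.INTER_CUBIC))
E
```

```text
time: 15.85
tool_pos: [0.5193, -0.2198, 0.422]
tool_rot: [3.139, 0.001, 1.76]
contact_force: [-0.5, -0.0, 0.3]
opening: 0.0916
[[ 0.98220558  0.18779665  0.00214732]
 [ 0.18009116 -0.94502548  0.27293591]
 [ 0.05328572 -0.26769246 -0.96202982]] [-0.46920372 -0.3844414   0.4783804 ]
```

View pics/w9.png

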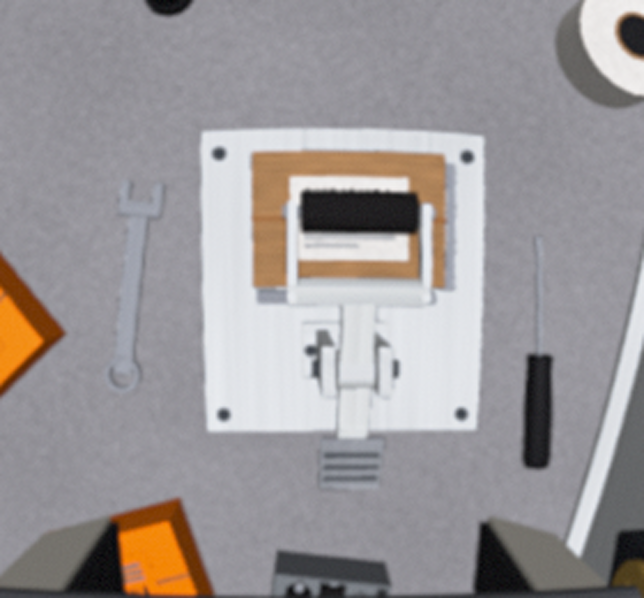

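View pics/side9.png

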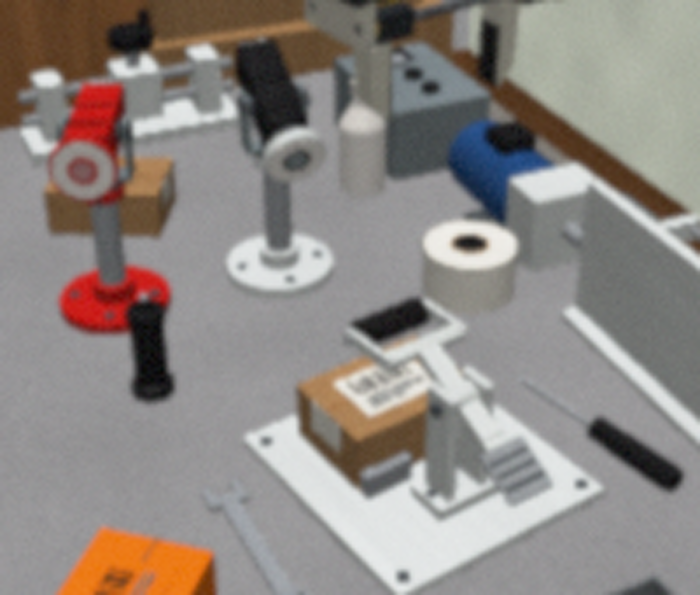

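```bash
python3 - <<'E'
from h import *
c=[wray(120+u/2.3,v/2.3,.072) for u,v in((289,177),(409,177),(407,261),(292,261))]
print(np.round(c,4),np.mean(c,0))
print('carton',np.mean([wray(120+u/2.3,v/2.3,.072) for u,v in((252,152),(445,154),(445,289),(254,287))],0))
for A,y,t in(((.5565,.2285),-1.648,.385),((.5555,.2265),-1.645,.385)):
  for L in(np.mean(c,0),np.array([.5325,-.111,.072])):
    d=np.array([np.cos(t)*np.cos(y),np.cos(t)*np.sin(y),-np.sin(t)]);l=np.array([-np.sin(y),np.cos(y),0]);u=np.cross(d,l)
    v=L-np.array([*A,.213]);print('x,y,z in cam frame mm',1e3*np.array([v@d,v@l,v@u]))
E
```

```text
[[ 0.4881 -0.0895  0.072 ]
 [ 0.572  -0.0717  0.072 ]
 [ 0.5826 -0.1323  0.072 ]
 [ 0.5016 -0.149   0.072 ]] [ 0.53608203 -0.11061521  0.072     ]
carton [ 0.53647986 -0.11078909  0.072     ]
x,y,z in cam frame mm [367.76859633   5.79778712  -3.10870556]
x,y,z in cam frame mm [368.38020497   2.25610649  -2.86086827]
x,y,z in cam frame mm [365.86609495   5.62769998  -3.87964102]
x,y,z in cam frame mm [366.46785358   2.08405553  -3.63579517]
```

Estimated miss is about 6 mm sideways and 4 mm vertically. The rough side-view reading suggested less tilt, so I overlay that view before handing in.

```bash
python3 - <<'E'
exec(open('fit.py').read().split('def res')[0])
a=cv2.cvtColor(robot.read_camera('side'),cv2.COLOR_RGB2BGR)
u0,v0,f=218,118,7;out=[]
k=np.linspace(0,6.3,60)
for t in(.30,.345,.39):
    B=cv2.resize(a[v0:v0+78,u0:u0+38],None,fx=f,fy=f,interpolation=cv2.INTER_CUBIC)
    p=[.5565,.228,-1.647,t]
    def dr(pts,c):cv2.polylines(B,[np.array([(px('side',X)-[u0,v0]+.5)*f-.5 for X in pts]).round().astype(np.int32)],False,c,1)
    dr([head(p,(.087,.034*np.cos(q),.034*np.sin(q))) for q in k],(0,255,0))
    dr([head(p,(.087,.009*np.cos(q),.009*np.sin(q))) for q in k],(0,255,0))
    dr([head(p,(-.074,x,y)) for x,y in((-.023,.024),(.023,.024),(.023,-.024),(-.023,-.024),(-.023,.024))],(0,0,255))
    dr([Ps([p[0]+.062*np.cos(q),p[1]+.062*np.sin(q),.008]) for q in k],(255,0,255))
    dr([Ps([p[0],p[1],.04]),Ps([p[0],p[1],.15])],(255,0,255))
    out.append(B)
cv2.imwrite('pics/ovs.png',np.hstack(out))
E
```

```text
(no output)
```

View pics/ovs.png

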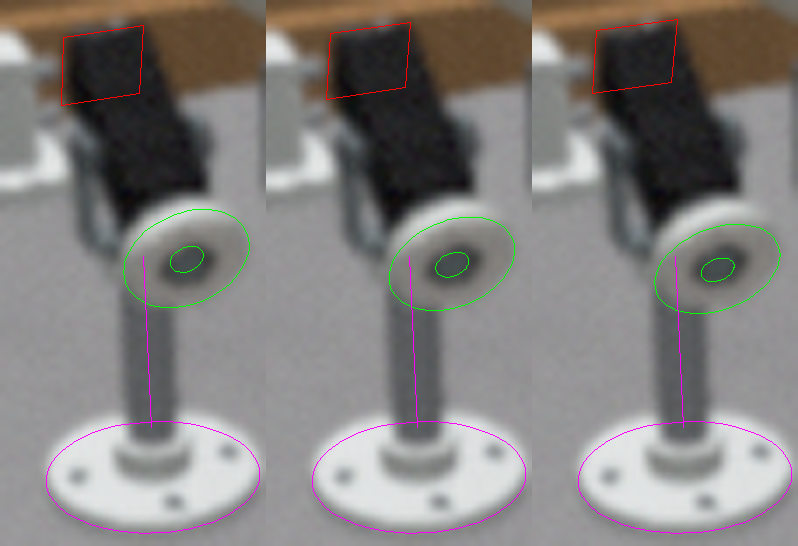

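With the foot's own ~0.7 px vertical offset removed, the 0.39 overlay fits the ring face best: its boundary against the bright rim and the lens both line up. Hand in.

```bash
python3 -c "
from cell import robot
s=robot.observe();print(s['time'],s['contact_force'],abs(s['qvel']).max());print(robot.hand_in())"
```

```text
16.0 [-0.81834175  0.7618038  -0.29388939] 0.009483653433039568
the job is handed in; nothing more can be done
None
```

The job is handed in at about 16 s. I pressed the thumb tab to its stop, with the force rising to about 30 N there. Then I gripped the white-footed camera's head by its rear sides, turned it about −0.16 rad and tilted it about +0.45 rad, and let go.

- **Wipe arm:** the last pictures show the roller still up off the label and the tab down. I judged this from the pictures and the force, not from a joint reading.
- **Camera aim:** a close wrist-camera fit gives yaw −1.648 and tilt 0.385; about −1.64 and 0.393 were needed. The line of sight should pass the label's middle about 2–6 mm to the side and 3–4 mm up or down, against a limit of 18 mm.
- **Carton and bystanders:** the carton shows no shift in the last wrist and side pictures. The bystanders in those views look unmoved. The robot was clear of everything and reading no real contact force.
- **Checks that disagreed:** a first rough side-camera reading suggested a tilt of only about 0.30. After allowing for that view's offset at the camera's foot, its overlay fits about 0.37–0.39. The top and wrist cameras also differ by about 4 mm on the label's position.

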